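# Turn the back-to-front battery pack and fill the charger

### The arm

A 6-joint arm with a two-finger parallel gripper is mounted at the origin on a cart in front of the work surface, level with it; the furniture and walls round the work are solid. World frame = base frame: x ahead of the robot, y to its left, z up, the work surface at z = 0. Lengths are in m, angles in rad, forces in N, time in s.
With the tool pointing down it reaches from about 0.275 to 1 m from the base axis. Payload 8.4 kg.
Tool frame: the origin (TCP) lies on the centre line of the jaws, within the pads' length; the fingertips stand robot.finger_overhang ahead of it and the grasp point (between the pads) lies 8 mm behind it (robot.finger_overhang is the distance from the TCP to the fingertips, in m); y points along the fingers, x is the direction in which the jaws open and shut, and the axes are right-handed (so a half turn about y gives the same grasp; the last joint's range is limited). The gripper opens to 85 mm and grips with 20 to 120 N. Pads are 22 mm wide; open, the fingers measure 114 mm over their backs; the gripper's body (76 mm by 85 mm) begins 54 mm behind the grasp point. The pads swing forward as they close: fully open they stand 13 mm farther back than shut.
Start: joints at [-1.349, 0.353, 1.633, -0, 1.155, -0.002], TCP at [0.139, -0.609, 0.242] pointing down, gripper open.
Joint ranges: [-2.63, 2.63], [-0.92, 2.1], [0.06, 2.66], [-1.3, 4.44], [0, 2.69], [-3.02, 3.02]. Speed limits (rad/s): [2.22, 2.22, 2.79, 3.14, 3.14, 3.14].

### API

Orientations are given as a unit quaternion [x, y, z, w].
In Python, from cell import robot gives the robot as it stands. Calls block until the motion is done:
- robot.reach(position, orientation): joint-space move of the TCP to a pose.
- robot.move_l(position, ori=None, max_speed=0.15): straight line of the TCP; ori=None keeps the orientation; max_speed is the mean speed in m/s.
- robot.move_j(angles): joint-space move.
- robot.set_gripper(opening, squeeze=None): finger opening in m; squeeze is the grip in N (None keeps the last); returns when the fingers have stopped.
- robot.hold(seconds).
- robot.solve_ik(position, orientation): joint angles nearest the present ones, or None.
- robot.get_image(name): name is "side" or "top" or "wrist"; returns a dict with "image" (400x640x3 uint8, red, green, blue), "intrinsics" (3x3 intrinsics, pixels), "rvec" (rotation vector, rad) and "tvec" (3), from world to camera coordinates, as OpenCV has them; the wrist camera has in their place "hand_eye" (4x4, takes a point from camera to tool coordinates, whose origin is the TCP and whose axes are the tool frame's). Camera axes: x right, y down, z forward; pixel columns grow to the right and rows downward; lengths in m; the calibration is good to about 2 mm. A picture is of the moment at which its call begins: read the wrist's pose just before it. There is no depth.
A pose or a line that the arm cannot do raises robot.Unreachable and nothing moves.
- robot.sign_off(): hands the job in, once; it reports no verdict.
Readings, each from a call of its own:
- robot.current_time(): time.
- robot.current_qpos(): joint angles.
- robot.current_qvel(): joint speeds.
- robot.current_effort(): joint torques, N m.
- robot.current_tcp_pos(): TCP position.
- robot.current_tcp_rot(): TCP orientation.
- robot.current_wrist_force(): force on the tool from outside, world axes, zero at the start.
- robot.current_moment(): the same for the moment, N m.
- robot.current_opening(): finger opening in m.
Only numpy, scipy, OpenCV 4.12 (cv2) and the standard library are available. Lean on these libraries where they do the work, as an engineer would, in place of code of your own. Each camera call takes 0.05 s, during which the arm holds its last target. There are 200 camera calls.

### The job

Get all three bays of the sloping battery charger loaded properly: one of the two packs in it was put in back to front, so take it out, turn it end for end and put it back, and put the loose pack from the bench in the empty middle bay. Every pack must lie down in its bay with its brass stud fully home in the socket at the lower end. Leave the pack that is already right in its bay, and do not disturb the things standing round about.

Things in the scene. Friction and masses are not known exactly. Their poses are not given: they have to be found in the camera images.
- charger: three-bay battery charger, fixed: grey wedge 157 mm deep (x), 236 wide (y), 106 high at the back; its deck slopes up away from the robot at 28 degrees and has three bays side by side, 70 mm apart in y, each running up the slope: socket bar at the lower end, sprung contact fork at the upper end. Origin on the bench under its middle; x toward the high back, y left
- bay_left (a point): left bay: where a pack's origin lies when home, 17 mm above the flat bay floor. x up the slope, y left, z square out of the deck; a pack that is right has its x axis opposite to this x. Side guides 12 mm high leave it 2 mm play each side; they stand only at x = -41..-19 and +25..+47 mm, so fingers may reach the floor at mid-length. Packs in neighbouring bays are 36 mm apart
- bay_mid (a point): the same for the middle bay, which is empty at the start
- bay_right (a point): the same for the right bay
- socket_left (a point): where the stud's tip lies when a pack is home: 67 mm down the slope from bay_left, 12 mm deep in the socket (18 x 18 mm, closed above) of the bar, which is 35 mm high above the floor. To go in, a pack pushes the contact back with its tail until the stud clears the bar, lies down on the floor and slides down so that the stud enters. Axes as bay_left
- socket_mid (a point): the same for the middle bay
- socket_right (a point): the same for the right bay
- contact_left (a joint): sprung contact of the left bay (m): a steel fork of two 7 mm tines, 34 mm over both with the stud's room between, 46 mm high above the floor, tips bent back to 54. 0 = fully forward, its face 50 mm up the slope from bay_left; grows as it is pushed up the slope, stop at 0.026. Spring 2.4 N at 0 plus 0.2 N per mm. About 0.005 behind a pack, either way round
- contact_mid (a joint): the same for the middle bay
- contact_right (a joint): the same for the right bay
- pack_a: battery pack: black stick 34 x 34 mm, 0.11-0.22 kg. Origin on its axis, x axis toward the stud: flat tail end (ribs near it) at x = -55 mm, square to +43, round neck to +55, brass stud (diameter 14) to +67. Any long side may be up. At the start in the left or right bay, back to front: stud up the slope between the tines, tail against the bar
- pack_a_stud (a point): tip of pack a's stud
- pack_b: battery pack like pack a, same axes. At the start in the other outer bay, the right way round and home: stays there
- pack_b_stud (a point): tip of pack b's stud
- pack_c: battery pack like pack a, same axes. At the start loose on the bench to the left of the charger, lying at any yaw
- pack_c_stud (a point): tip of pack c's stud
- the_hand_motor: fixed obstacle between loose pack and charger: blue handpiece (199 x 40 x 50 mm) lying slanted on a grey stand, both below 0.13 m; origin under the handpiece's middle
- tape_roll: bystander: roll of tape lying flat on the bench, 66 mm across, 20 mm high; origin under its middle
- burner: bystander: small glass spirit burner, 48 mm across, 70 mm high; origin under its middle
- rubber_bowl: bystander: green rubber mixing bowl, 68 mm across, 42 mm high; origin under its middle
- green_pliers: bystander: pliers with green grips lying flat, 146 x 56 x 11 mm; origin under the middle, x along them

How it is judged:
By the outcome, as a careful person would: the job done as asked, in the order asked, and still so for the second after the job is handed in, with the robot touching nothing.
It also fails if it takes over 72 s, if anything falls off the work surface, if the arm or the gripper's body presses on something with over 40 N, if the wrist force passes 120 N, or if a joint passes its speed limit or range.

## Working session

There is one attempt and no reset: what is moved stays moved. The work goes in short steps, each a Python script; the robot and the scene stay as the last script left them, time stands still between calls to the robot, and variables do not carry over. Pictures are saved under pics/ and viewed, about 8 in all and at most 12, crops included, and the job is handed in when it is done.

```bash
ls; mkdir -p pics; python3 - <<'E'
from cell import robot
import cv2,numpy as np
print(robot.finger_overhang,robot.current_time(),robot.current_tcp_rot())
for n in("top","side"):
    d=robot.get_image(n);cv2.imwrite(f"pics/{n}0.png",d["image"][...,::-1]);print(n,d["intrinsics"],d["rvec"],d["tvec"])
d=robot.get_image("wrist");print(d["hand_eye"])
E
```

```text
pics
0.011 0.0 [-0.55240634  0.4414244  -0.44064855  0.55301048]
top [[428.18981583   0.         317.60641885]
 [  0.         428.18981583 198.43396433]
 [  0.           0.           1.        ]] [ 2.13438393 -2.19127972  0.1266977 ] [-0.01563507  0.55079616  1.39489794]
side [[453.73324837   0.         321.10371377]
 [  0.         453.73324837 197.47126395]
 [  0.           0.           1.        ]] [ 0.36456826 -2.50223579  1.57624258] [0.52931213 0.17993925 1.2651768 ]
[[ 9.99999960e-01  1.84603551e-04 -2.16026234e-04 -2.59216520e-04]
 [ 2.57644304e-04 -2.68375927e-01  9.63314225e-01 -1.32072195e-01]
 [ 1.19854986e-04 -9.63314241e-01 -2.68375964e-01  6.76159888e-02]
 [ 0.00000000e+00  0.00000000e+00  0.00000000e+00  1.00000000e+00]]
```

View pics/top0.png

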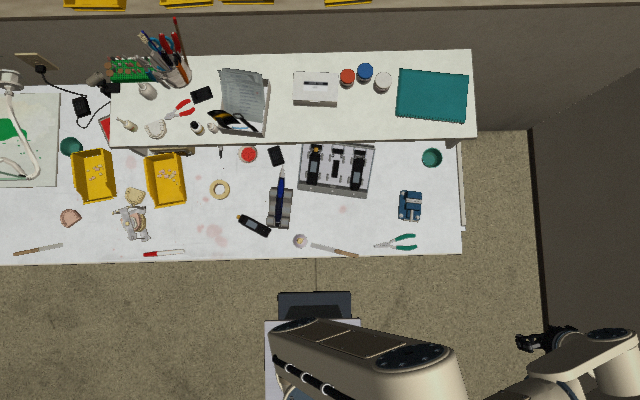

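View pics/side0.png

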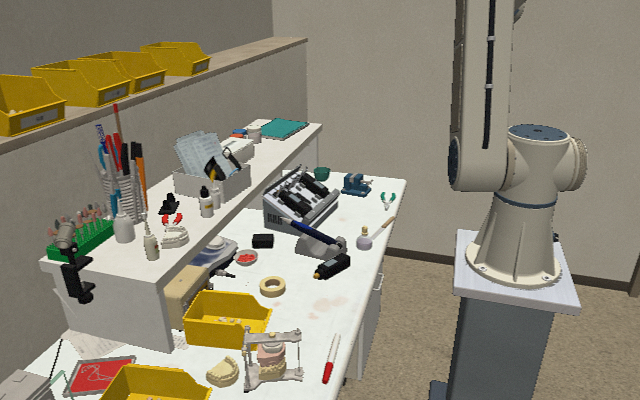

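The top view shows the charger around (337,170) with the middle bay empty, the loose pack at (254,226), the hand motor at (280,200), the tape at (219,189), the burner at (300,240), the pliers at (398,242) and the bowl near (431,157). A shelf stands right behind the charger. I'll zoom in and compute positions.

```bash
cat > h.py <<'E'
from cell import robot
import numpy as np,cv2
from scipy.spatial.transform import Rotation as R
def cam(n):
    if n=="wrist":
        p=np.array(robot.current_tcp_pos());q=R.from_quat(robot.current_tcp_rot()).as_matrix()
    d=robot.get_image(n);K=np.array(d["intrinsics"])
    if n=="wrist":
        H=np.array(d["hand_eye"]);Rcw=q@H[:3,:3];c=q@H[:3,3]+p
        Rm=Rcw.T;t=-Rm@c
    else: Rm=cv2.Rodrigues(np.array(d["rvec"],float))[0];t=np.array(d["tvec"],float)
    return d["image"][...,::-1].copy(),K,Rm,t
def ray(c,u,v):
    _,K,Rm,t=c
    return -Rm.T@t, Rm.T@np.linalg.solve(K,[u,v,1.])
def onplane(c,u,v,z=0.,n=(0,0,1)):
    o,d=ray(c,u,v);n=np.array(n,float);return o+d*((z-n@o)/(n@d))
def proj(c,P):
    _,K,Rm,t=c
    q=(Rm@np.atleast_2d(P).T).T+t; q=q@K.T; return q[:,:2]/q[:,2:]
def rot(z,y): # tool z axis, tool y approx ... fingers along y per statement
    pass
E
python3 - <<'E'
from h import *
c=cam("top");im=c[0]
cv2.imwrite("pics/top1.png",cv2.resize(im[130:262,200:450],None,fx=3.2,fy=3.2,interpolation=cv2.INTER_CUBIC))
for n,u,v,z in [("chargerFL",298,190,0),("FR",368,198,0),("BL",304,143,.106),("BR",375,147,.106),("c0",238,216,.017),("c1",270,234,.017),("tape",219,189,.02),("burner",300,240,.05),("shelf front L",300,138,.25),("motor",280,200,.1),("cam",0,0,0)]:
    print(n,onplane(c,u,v,z).round(3))
print(ray(c,0,0)[0])
print(R.from_quat(robot.current_tcp_rot()).as_matrix().round(2), robot.current_tcp_pos())
E
```

```text
chargerFL [0.585 0.036 0.   ]
FR [ 0.551 -0.202  0.   ]
BL [0.722 0.009 0.106]
BR [ 0.703 -0.218  0.106]
c0 [0.5   0.238 0.017]
c1 [0.437 0.132 0.017]
tape [0.592 0.301 0.02 ]
burner [0.414 0.031 0.05 ]
shelf front L [0.701 0.016 0.25 ]
motor [0.54  0.089 0.1  ]
cam [1.302 1.093 0.   ]
[ 0.38640963 -0.02522093  1.448935  ]
[[ 0.22 -0.    0.98]
 [-0.98  0.    0.22]
 [-0.   -1.    0.  ]] [ 0.13864594 -0.60914787  0.24181542]
```

View pics/top1.png

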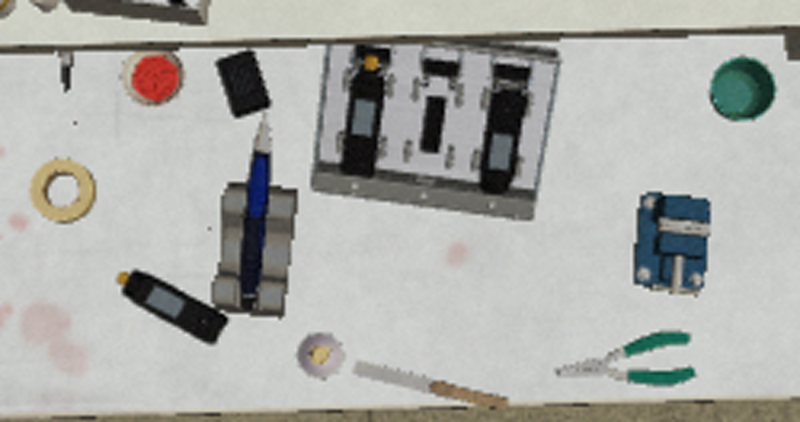

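Pack A is in the left bay (its brass stud shows at the upper end), pack B is in the right bay, and pack C's stud points away to the left. Next I'll take closer wrist views of the deck from two positions.

```bash
cat >> h.py <<'E'
S28=np.deg2rad(28)
def bayR(psi):  # bay axes as columns
    return (R.from_euler('z',psi)*R.from_euler('y',-S28)).as_matrix()
def tool(B,flip=False): # tool rot for approach along -z of frame B, jaws along B y
    x,y,z=B.T; s=-1 if flip else 1
    return np.column_stack([-s*y,-z,s*x])
def quat(M): return R.from_matrix(M).as_quat()
E
python3 - <<'E'
from h import *
t=cam("top");s=cam("side")
def tri(a,b):
    (o1,d1),(o2,d2)=ray(t,*a),ray(s,*b)
    k=np.linalg.lstsq(np.c_[d1,-d2],o2-o1,rcond=None)[0]
    return (o1+d1*k[0]).round(3),(o2+d2*k[1]).round(3)
print("shelf right front",tri((477,137),(322,127)))
psi=-0.141;B=bayR(psi)
# ik checks
p=np.array([.64,-.094,.09]);
print(robot.current_qpos())
for f in(0,1):
    for dy in (.07,0):
        for h in (0,.05,.12):
            q=robot.solve_ik(p+B[:,1]*dy+B[:,2]*h,quat(tool(B,f)));print(f,dy,h,None if q is None else np.round(q,2))
cyaw=np.arctan2(.106,.063) # stud dir
for yaw in np.deg2rad([59,-121]):
    Bc=R.from_euler('z',yaw).as_matrix();q=robot.solve_ik([.468,.185,.02],quat(tool(Bc)));print("c",yaw,q if q is None else np.round(q,2))
robot.reach(p+B[:,2]*.2-B[:,0]*.02,quat(tool(B)))
print(robot.current_time())
for i,(dx,dy) in enumerate([(-.02,.05),(-.02,-.05)]):
    robot.move_l(p+B[:,2]*.17+B[:,0]*dx+B[:,1]*dy)
    c=cam("wrist");cv2.imwrite(f"pics/w{i}.png",c[0]);np.savez(f"w{i}.npz",K=c[1],R=c[2],t=c[3])
print(c[1],robot.current_time())
E
```

```text
shelf right front (array([ 0.707, -0.517,  0.183]), array([ 0.704, -0.518,  0.182]))
[-1.34942420e+00  3.53250213e-01  1.63366097e+00 -1.05404263e-05
  1.15518376e+00 -2.42478062e-03]
0 0.07 0 [-0.01  0.43  2.05 -0.34  0.19  2.03]
0 0.07 0.05 [-0.    0.33  2.08 -0.25  0.26  1.94]
0 0.07 0.12 [ 0.01  0.18  2.1  -0.18  0.39  1.87]
0 0 0 [-0.15  0.43  2.06  0.03  0.17  1.54]
0 0 0.05 [-0.15  0.32  2.08  0.02  0.25  1.54]
0 0 0.12 [-0.15  0.17  2.11  0.01  0.38  1.55]
1 0.07 0 [-0.01  0.43  2.05 -0.34  0.19 -1.12]
1 0.07 0.05 [-0.    0.33  2.08 -0.25  0.26 -1.2 ]
1 0.07 0.12 [ 0.01  0.18  2.1  -0.18  0.39 -1.27]
1 0 0 [-0.15  0.43  2.06  0.03  0.17 -1.61]
1 0 0.05 [-0.15  0.32  2.08  0.02  0.25 -1.6 ]
1 0 0.12 [-0.15  0.17  2.11  0.01  0.38 -1.59]
c 1.0297442586766545 [ 0.37  0.5   2.04 -0.    0.6   0.91]
c -2.111848394913139 [ 0.37  0.5   2.04 -0.    0.6  -2.23]
2.6417
[[307.01754784   0.         321.11613837]
 [  0.         307.01754784 195.21341163]
 [  0.           0.           1.        ]] 4.1
```

View pics/w0.png

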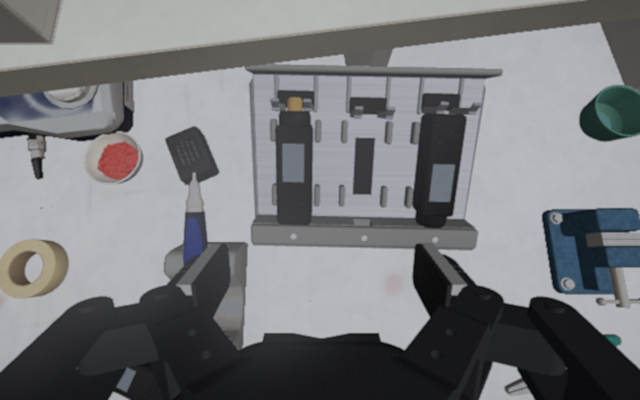

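View pics/w1.png

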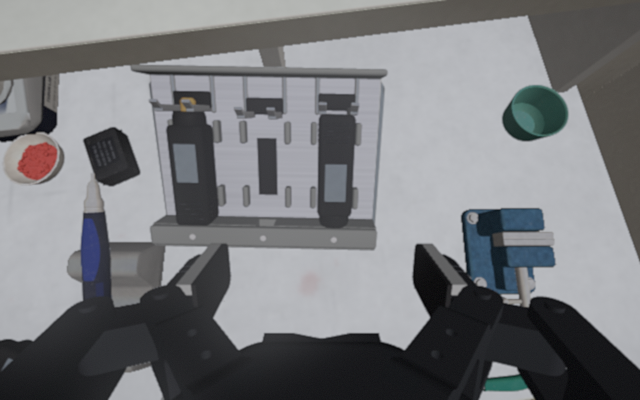

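Both q6 options for the half turn are reachable. In the wrist views the bar screws sit at w0 (293,237), (364,239), (435,240) and w1 (192,237), (263,239), (334,240). I'll fit the charger pose and check it with an overlay.

```bash
cat > fit.py <<'E'
from h import *
from scipy.optimize import least_squares
C=[]
for i in(0,1):
    d=np.load(f"w{i}.npz");C.append((cv2.imread(f"pics/w{i}.png"),d["K"],d["R"],d["t"]))
obs=[[(293,237),(364,239),(435,240),(279,224),(311,224)],[(192,237),(263,239),(334,240),(176,224),(217,224)]]
def pts(p):
    B=bayR(p[3]);s=p[4]
    L=np.array([[s,.07,.018],[s,0,.018],[s,-.07,.018],[-.055,.087,.017],[-.055,.053,.017]])
    return p[:3]+L@B.T
use=[[0,1,2,3,4],[0,1,2,4]]
f=lambda p:np.concatenate([(proj(c,pts(p))-np.array(o))[u].ravel() for c,o,u in zip(C,obs,use)])
r=least_squares(f,[.64,-.094,.09,-.14,-.068],loss="soft_l1")
print(r.x.round(4),r.fun.round(1));np.save("fit.npy",r.x)
B=bayR(r.x[3]);out=[]
for c in C:
    im=cv2.resize(c[0],None,fx=3,fy=3,interpolation=cv2.INTER_CUBIC)
    def box(y0,lo,hi,col):
        g=np.array([[a,b,d] for a in(lo[0],hi[0]) for b in (lo[1],hi[1]) for d in (lo[2],hi[2])])/1e3+[0,y0,0]
        q=((proj(c,r.x[:3]+g@B.T)+.5)*3).astype(int)
        for i in range(8):
            for j in range(i):
                if bin(i^j).count("1")==1: cv2.line(im,q[i].tolist(),q[j].tolist(),col,1)
    box(.07,(-55,-17,-17),(43,17,17),(0,255,0));box(-.07,(-43,-17,-17),(55,17,17),(0,255,0))
    for s in(-19,19):
        box(0,(-41,s,-17),(-19,s,-5),(0,0,255));box(0,(25,s,-17),(47,s,-5),(0,0,255))
    box(0,(-55,-110,-17),(-55,110,18),(255,0,0))
    o=((proj(c,r.x[:3])[0])*3).astype(int);out.append(im[max(o[1]-290,0):o[1]+270,o[0]-395:o[0]+395])
cv2.imwrite("pics/ov0.png",out[0]);cv2.imwrite("pics/ov1.png",out[1])
E
python3 fit.py
```

```text
[ 0.6336 -0.0874  0.0886 -0.163  -0.0685] [ 0.7 -0.1  0.2 -0.5 -0.2  0.2 -2.5 -0.6  0.   0.2  1.3  0.2  0.5 -0.3
 -0.   0.2 -7.4  0.5]
```

View pics/ov0.png

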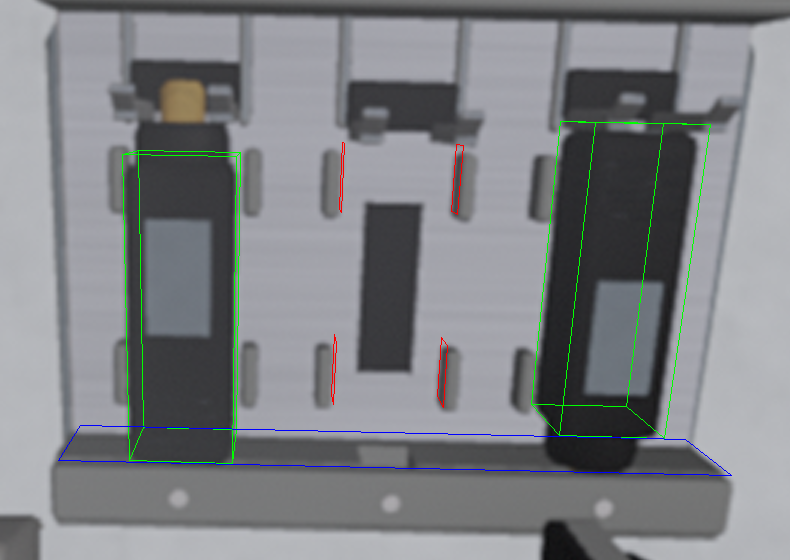

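View pics/ov1.png

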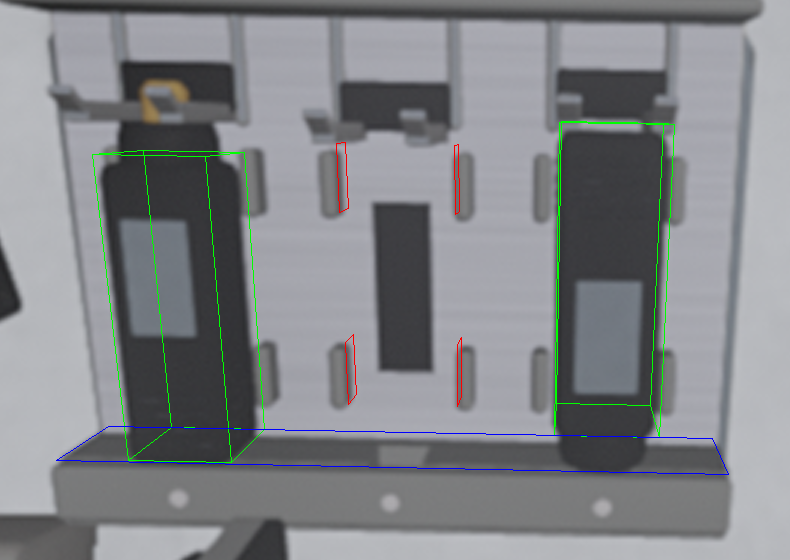

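The overlay is close, but the guides and pack B's tail suggest a shift of about −2 mm along the slope. I'll refit with the guide midpoints included, then test-plan the path to pack A.

```bash
cat > fit2.py <<'E'
exec(open("fit.py").read().split("out=[]")[0])
x0=r.x.copy();off=[((proj(c,x0[:3])[0])*3).astype(int)-[395,290] for c in C]
for o in off:o[1]=max(o[1],0)
ov=[[(398.5,185.5),(386.5,377.5),(179,498),(391,504),(603,508),(390,467),(180,462)],
    [(398,185.5),(403,378),(178,498),(390,503),(602,507),(400,468),(180,463),(612,131)]]
def pts2(p):
    s=p[4];L=np.array([[.036,0,-.006],[-.030,0,-.006],[s,.07,.018],[s,0,.018],[s,-.07,.018],[-.055,0,.0165],[-.055,.07,.0155],[.055,-.07,.0155]])
    return p[:3]+L@bayR(p[3]).T
def f(p,w=1):
    out=[]
    for c,o,d in zip(C,ov,off):
        o=(np.array(o)+d+.5)/3-.5; e=proj(c,pts2(p))[:len(o)]-o
        e[5:7,0]=0   # only the row counts on the bar edge
        out.append(e.ravel())
    return np.concatenate(out)
r2=least_squares(f,x0,loss="soft_l1");print(r2.x.round(4));print(r2.fun.reshape(-1,2).round(1).tolist());np.save("fit.npy",r2.x)
E
python3 fit2.py
```

```text
[ 0.6336 -0.0874  0.0886 -0.163  -0.0685] [ 0.7 -0.1  0.2 -0.5 -0.2  0.2 -2.5 -0.6  0.   0.2  1.3  0.2  0.5 -0.3
 -0.   0.2 -7.4  0.5]
[ 0.6327 -0.0868  0.0866 -0.1652 -0.0663]
[[0.1, -0.5], [0.2, 0.2], [-0.1, -0.1], [-0.5, -0.3], [-0.8, 0.1], [0.0, 0.8], [0.0, 0.4], [-0.6, -0.5], [-0.5, -0.0], [1.1, -0.1], [0.5, -0.1], [-0.0, 0.2], [0.0, 0.4], [0.0, 0.0], [0.8, -0.5]]
```

Residuals are under 1 px. Next: grasp pack A, lift it, turn it and hold it above the bay.

```bash
cat >> h.py <<'E'
F=np.load("fit.npy");P0=F[:3];B=bayR(F[3])
def bp(y,x=0,z=0): # bay coords in mm -> world, y=bay offset 70/0/-70
    return P0+B@(np.array([x,y,z])/1e3)
def force(): return (B.T@np.array(robot.current_wrist_force())).round(1)
def st(s=""): print(s,round(robot.current_time(),2),"F",force(),"op",round(robot.current_opening(),4),"pos",((B.T@(np.array(robot.current_tcp_pos())-P0))*1e3).round(1),flush=True)
E
python3 - <<'E'
from h import *
q0=quat(tool(B));q1=quat(tool(B,1))
robot.set_gripper(.056,50)
robot.reach(bp(70,0,80),q0);st("above")
robot.move_l(bp(70,0,20),q0,.12);st()
robot.move_l(bp(70,0,-3),q0,.06);st("down")
robot.set_gripper(.0,50);st("grip")
robot.move_l(bp(70,1.5,12),q0,.08);st("lift")
robot.move_l(bp(70,-2,120),q0,.15);st("up")
robot.reach(bp(70,-8,100),q1);st("turned")
c=cam("wrist");cv2.imwrite("pics/w2.png",c[0])
E
```

```text
above 5.22 F [ 0.1 -0.6  0.1] op 0.0562 pos [-0.4 69.9 80. ]
 5.87 F [ 1.  -0.2 -0.4] op 0.0562 pos [ 0.2 69.3 20.4]
down 6.4 F [ 0.  -0.7 -0.7] op 0.056 pos [-0.1 70.  -3. ]
grip 6.72 F [-1.2  0.1  5.6] op 0.0334 pos [ 0.2 70.1 -2.6]
lift 7.07 F [-4.8  0.5  0.3] op 0.0334 pos [ 0.6 69.8 12.1]
up 7.93 F [ 0.2 -0.3 -1. ] op 0.0335 pos [ -1.9  70.  119.6]
turned 10.56 F [-0.1  0.  -0.7] op 0.0332 pos [-8.  70.  99.9]
```

View pics/w2.png

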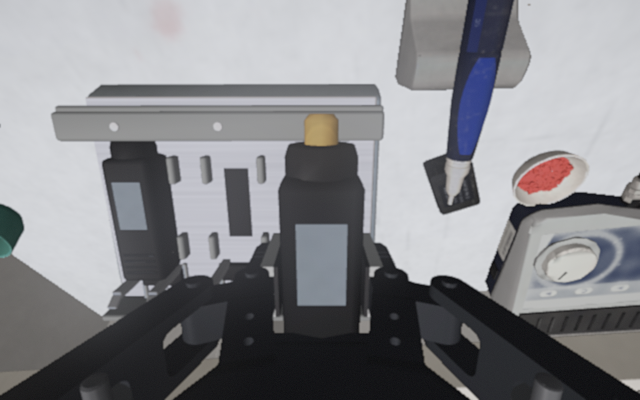

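The view shows pack A held straight between the pads, stud toward the bar with its tip at about (321,113). I'll check the grip offset from that pixel, then insert.

```bash
cat >> h.py <<'E'
def studoff(c,u,v):  # extra mm of stud tip along tool z (pack axis 3 mm behind TCP)
    p=np.array(robot.current_tcp_pos());M=R.from_quat(robot.current_tcp_rot()).as_matrix()
    e=np.linspace(-20,20,401);q=proj(c,[p+M@np.array([0,-.003,.067+k/1e3]) for k in e])
    i=np.argmin(abs(q[:,1]-v));return e[i],q[i].round(1)
def insert(y,q,e=0): # commands are TCP; pack origin = TCP in x (offset e downslope), axis = TCP z + 3
    robot.move_l(bp(y,-8+e,60),q,.15)
    robot.move_l(bp(y,-8+e,31),q,.1);st("over bar")
    robot.move_l(bp(y,16.5+e,31),q,.06);st("contact pushed")
    robot.move_l(bp(y,16.5+e,4),q,.06);st("near floor")
    z=4
    while z>-4.5 and force()[2]<9:
        z-=1.2;robot.move_l(bp(y,16.5+e,z),q,.03);
    st("floor")
    z+=.5
    robot.move_l(bp(y,8+e,z),q,.05);st("slide1")
    robot.move_l(bp(y,2+e,z),q,.05);st("slide2")
    return z
E
python3 - <<'E'
from h import *
q1=quat(tool(B,1))
c=cam("wrist");e,px=studoff(c,321,113);print(e,px)
print("z",insert(70,q1,float(np.clip(e,-4,4))))
E
```

```text
-0.1999999999999993 [320.7 113. ]
over bar 11.52 F [-1.  -0.4 -1.1] op 0.0334 pos [-8.1 70.  31.3]
contact pushed 12.07 F [-8.   1.4  2.6] op 0.0331 pos [14.1 69.6 31.3]
near floor 12.68 F [-7.3  0.3 -4. ] op 0.0336 pos [13.4 69.4  3.7]
floor 14.18 F [-11.9  -0.1  11. ] op 0.0333 pos [13.7 69.4 -2.6]
slide1 14.49 F [-5.1 -0.7 -0.1] op 0.0332 pos [ 6.8 69.7 -2.4]
slide2 14.76 F [-4.3 -1.1 -0.6] op 0.0334 pos [ 1.4 69.8 -2.5]
z -2.7
```

The stud entered with no resistance. I'll seat it fully, release, and go look at pack C.

```bash
python3 - <<'E'
from h import *
q1=quat(tool(B,1))
robot.move_l(bp(70,-1.,-2.7),q1,.04);st("seat")
robot.move_l(bp(70,-3,-2.7),q1,.04);st("seat2")
robot.set_gripper(.054);st("open")
robot.move_l(bp(70,-3,30),q1,.1)
robot.move_l(bp(70,-25,150),q1,.25);st("up")
c=cam("wrist");cv2.imwrite("pics/w3.png",c[0][:300]);np.savez("w3.npz",K=c[1],R=c[2],t=c[3])
# look at pack c
yaw=np.arctan2(.106,.063);Q=quat(tool(R.from_euler('z',yaw).as_matrix()))
robot.set_gripper(.07)
robot.reach([.455,.165,.22],Q);st("c")
c=cam("wrist");cv2.imwrite("pics/w4.png",c[0]);np.savez("w4.npz",K=c[1],R=c[2],t=c[3])
a=cv2.imread("pics/w3.png");b=c[0]
cv2.imwrite("pics/w34.png",np.vstack([a,b[:290]]))
E
```

```text
seat 15.01 F [-4.  -0.3  0.9] op 0.0336 pos [-0.8 70.  -2.5]
seat2 15.26 F [ 3.5 -3.3 -0.6] op 0.0335 pos [-1.  70.2 -2.4]
open 15.59 F [-0.4  0.1  0.7] op 0.054 pos [-3.  70.2 -2.7]
up 16.71 F [-0.1 -1.  -0.1] op 0.054 pos [-24.7  70.1 149.5]
c 18.82 F [ 0.7  0.6 -0. ] op 0.07 pos [-128.7  218.9  219.4]
```

View pics/w34.png

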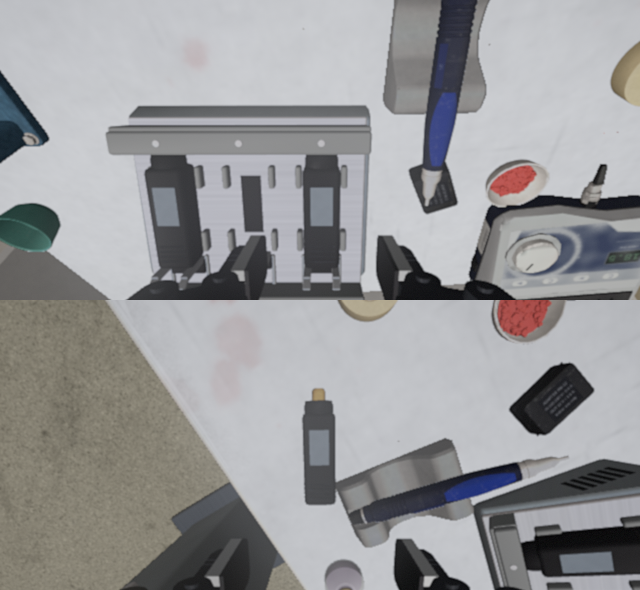

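Pack A now lies in its bay like pack B, with its neck against the bar (top half). In the lower half, pack C's stud tip is at (319,90) and its tail edge at (320,203), with the hand-motor stand close to the tail's right side. I'll locate the pack and check clearance.

```bash
python3 - <<'E'
from h import *
d=np.load("w4.npz");c=(None,d["K"],d["R"],d["t"])
s=onplane(c,319,89.5,.017);t=onplane(c,320,203,.034)
D=(s-t)[:2];L=np.hypot(*D);D/=L;yaw=np.arctan2(D[1],D[0]);o=s[:2]-D*.067;o2=t[:2]+D*.055
print("len",L,"yaw",np.rad2deg(yaw),o.round(4),o2.round(4));O=(o+o2)/2
np.save("c.npy",[*O,yaw])
N=np.array([-D[1],D[0]])
for n,u,v,z in[("stand corner",338,187,.0),("stand corner",338,187,.04),("stand nearend",375,245,.03),("hp end",352,215,.07),("hp end",352,215,.11),("stand far",450,140,.03),("burner",343,275,.06)]:
    w=onplane(c,u,v,z)[:2]-O;print(n,z,"along",round(w@D*1e3),"left",round(w@N*1e3))
E
```

```text
len 0.11743573397930443 yaw 59.79916249461432 [0.464 0.184] [0.4663 0.1879]
stand corner 0.0 along -44 left -21
stand corner 0.04 along -34 left -19
stand nearend 0.03 along -105 left -62
hp end 0.07 along -54 left -31
hp end 0.11 along -40 left -27
stand far 0.03 along 13 left -135
burner 0.06 along -125 left -24
```

The body clearance to the handpiece is tight, so I'll lean the tool 12° toward the stud end for pack C and detect the stud by colour after lifting.

```bash
cat >> h.py <<'E'
TL=np.deg2rad(12)
def ptool(M): return quat(tool(M@R.from_euler('y',TL).as_matrix()))
Bp=np.column_stack([-B[:,0],-B[:,1],B[:,2]])  # frame of a pack lying right in a bay
def studpix(im):
    h=cv2.cvtColor(im,cv2.COLOR_BGR2HSV);m=cv2.inRange(h,(10,100,90),(25,255,255));m[:,:280]=0;m[:,360:]=0;m[200:]=0
    n,l,s,c=cv2.connectedComponentsWithStats(m);i=1+np.argmax(s[1:,4]);return c[i][0],s[i][1],s[i].tolist()
def studoffM(c,v,M,O): # pack frame M, pack origin nominal O; extra mm along pack x
    e=np.linspace(-15,15,301);q=proj(c,[O+M@np.array([.067+k/1e3,0,0]) for k in e])
    i=np.argmin(abs(q[:,1]-v));return e[i],q[i].round(1)
E
python3 - <<'E'
from h import *
print(studpix(cv2.imread("pics/w2.png")))
x,y,yaw=np.load("c.npy");M=R.from_euler('z',yaw).as_matrix();Q=ptool(M);D=M[:,0]
g=np.array([x,y,0])+D*.004
qs=[robot.solve_ik(g+[0,0,z],Q) for z in(.12,.016)]+[robot.solve_ik(bp(0,a,b),ptool(Bp)) for a,b in((-12,160),(12,30),(-4,-1))]
print([None if q is None else np.round(q,2).tolist() for q in qs])
if any(q is None for q in qs): raise SystemExit
robot.set_gripper(.05,50)
robot.reach(g+[0,0,.14],Q);st()
robot.move_l(g+[0,0,.045],Q,.15);st()
robot.move_l(g+[0,0,.016],Q,.06);st("down")
robot.set_gripper(0,50);st("grip")
robot.move_l(g+[0,0,.26],Q,.2);st("lift")
c=cam("wrist");cv2.imwrite("pics/w5.png",c[0])
p=studpix(c[0]);O=np.array(robot.current_tcp_pos())-D*.004+M[:,2]*.001
print(p,studoffM(c,p[1],M,O))
E
```

```text
(np.float64(318.75545171339564), np.int32(115), [305, 115, 30, 31, 642])
[[0.46, 0.41, 1.88, -0.13, 1.03, 1.06], [0.46, 0.58, 1.92, -0.16, 0.83, 1.1], [-0.12, 0.04, 2.29, -0.29, 0.11, -1.24], [-0.12, 0.38, 2.2, 3.33, 0.14, 1.42], [-0.13, 0.45, 2.21, 3.26, 0.23, 1.49]]
 19.64 F [ 1.1 -0.5  0.2] op 0.0501 pos [-160.2  245.4  144.5]
 20.43 F [ 0.9  0.6 -0.5] op 0.0499 pos [-202.6  245.3   61.9]
down 21.06 F [-0.1  0.7  0.1] op 0.0501 pos [-217.7  245.1   35.4]
grip 21.34 F [-0.2  1.   2.2] op 0.0334 pos [-217.1  245.4   35.8]
lift 22.71 F [-1.1  0.4 -1.8] op 0.0332 pos [-103.8  244.8  250.4]
(np.float64(330.55172413793105), np.int32(160), [326, 160, 10, 7, 29]) (np.float64(-13.0), array([322.1, 159.9]))
```

View pics/w5.png

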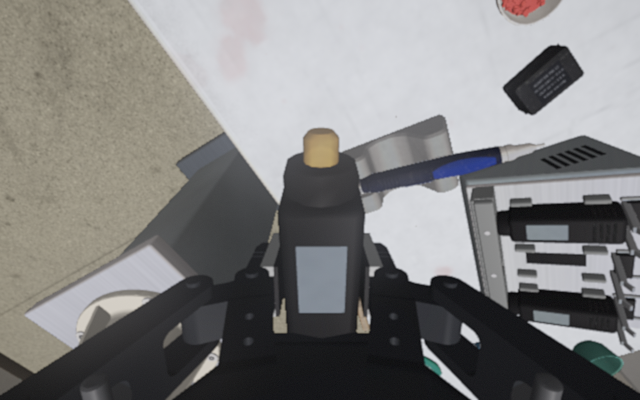

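The stud tip is at (321,128), with pack C straight in the grip. The 12° lean would put the wrist near its singularity at the bay, so I'll set the pack down 45 mm clear of the motor and regrip it squarely.

```bash
python3 - <<'E'
from h import *
d=cam("wrist")
x,y,yaw=np.load("c.npy");M=R.from_euler('z',yaw).as_matrix();Q=ptool(M);D=M[:,0]
O=np.array(robot.current_tcp_pos())-D*.004+M[:,2]*.001
e,px=studoffM(d,128,M,O);print("e",e,px)
e=float(np.clip(e,-6,6))/1e3
g=np.array([x,y,0])+D*.049
robot.move_l(g+[0,0,.10],Q,.25)
robot.move_l(g+[0,0,.0175],Q,.1);st("put")
robot.set_gripper(.05);st("open")
robot.move_l(g+[0,0,.07],Q,.2)
Q2=quat(tool(M));g2=np.array([x,y,0])+D*(.045+e)
robot.reach(g2+[0,0,.07],Q2)
robot.move_l(g2+[0,0,.014],Q2,.1);st("down")
robot.set_gripper(0,50);st("grip")
robot.move_l(g2+[0,0,.25],Q2,.25)
robot.reach(bp(0,-8,170),quat(tool(B,1)));st("over")
robot.move_l(bp(0,-8,100),quat(tool(B,1)),.15);st()
c=cam("wrist");cv2.imwrite("pics/w6.png",c[0])
E
```

```text
e -0.1999999999999993 [322.4 127.9]
put 24.6 F [-0.8 -0.4 -1.7] op 0.0334 pos [-202.2  287.6   29.6]
open 24.91 F [ 0.8 -0.6  0.1] op 0.0504 pos [-202.2  287.5   29.7]
down 26.37 F [-0.1  0.8 -0.1] op 0.0499 pos [-205.4  283.7   27. ]
grip 26.65 F [0.3 0.8 2.8] op 0.0331 pos [-204.8  283.7   27.5]
over 29.84 F [-2.  -0.2 -1.5] op 0.0334 pos [ -8.1   0.2 169.9]
 30.46 F [-0.8  0.4 -2.2] op 0.0334 pos [ -8.1   0.1 100. ]
```

View pics/w6.png

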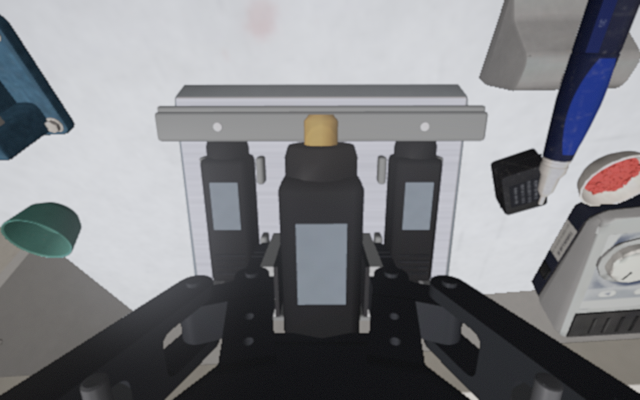

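Pack C is held square with its stud tip at (321,113), the same as pack A, and centred between its neighbours. I'll insert it, seat it and release.

```bash
python3 - <<'E'
from h import *
q1=quat(tool(B,1))
z=insert(0,q1,0)
robot.move_l(bp(0,-1,z),q1,.04);st("seat")
robot.move_l(bp(0,-3,z),q1,.04);st("seat2")
robot.set_gripper(.054);st("open")
robot.move_l(bp(0,-3,30),q1,.1)
robot.move_l(bp(0,-25,150),q1,.25);st("up")
c=cam("wrist")
robot.move_l(bp(0,-60,190),q1,.25)
robot.hold(.3);st("clear")
t=cam("top")
a=cv2.resize(c[0][90:300,130:450],None,fx=2.3,fy=2.3);b=cv2.resize(t[0][130:262,200:450],None,fx=.9,fy=.9)
o=np.zeros((600,736,3),np.uint8);o[:a.shape[0],:a.shape[1]]=a[:,:736];o[a.shape[0]:a.shape[0]+117,:b.shape[1]]=b[:117]
cv2.imwrite("pics/fin.png",o)
E
```

```text
over bar 31.37 F [-1.6  0.1 -0.7] op 0.0335 pos [-7.9 -0.  31.3]
contact pushed 31.93 F [-7.3 -0.1  1.3] op 0.0333 pos [14.9 -0.1 31.1]
near floor 32.52 F [-8.9  0.6 -5.6] op 0.0332 pos [14.1 -0.1  3.6]
floor 34.02 F [-14.8  -0.4  28.8] op 0.0331 pos [13.7 -0.2 -1.8]
slide1 34.34 F [-6.8  0.1 13.2] op 0.0335 pos [ 8.  -0.1 -1.8]
slide2 34.61 F [-3.3 -0.2 10.4] op 0.0334 pos [ 3.6 -0.  -1.8]
seat 34.86 F [-0.4 -0.4  9. ] op 0.033 pos [ 1.4 -0.  -1.8]
seat2 35.11 F [-0.  -1.7  8.2] op 0.0331 pos [-0.1 -0.  -1.8]
open 35.44 F [ 0.5 -1.1 -0.6] op 0.0539 pos [-2.3  0.1 -2.6]
up 36.56 F [ 0.3 -1.  -0.2] op 0.0542 pos [-24.7   0.  149.5]
clear 37.27 F [-0.3 -0.1 -0.1] op 0.0541 pos [-59.8  -0.  189.3]
```

View pics/fin.png

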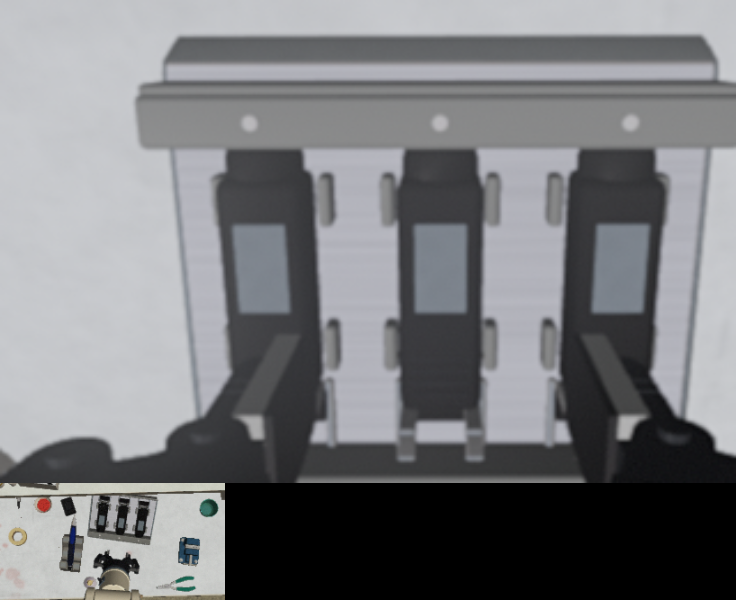

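```bash
python3 - <<'E'
from h import *
d=cam("wrist")  # label rows per bay as a numeric check
g=cv2.cvtColor(d[0],cv2.COLOR_BGR2HSV)
for y in(70,0,-70):
    u=proj(d,[bp(y,0,17)])[0].round().astype(int);print(y,u,np.round(d[0][u[1]-30:u[1]+30,u[0]].mean(1)[::3]).astype(int).tolist())
robot.sign_off();print(robot.current_time())
E
```

```text
70 [387 234] [58, 56, 59, 132, 129, 128, 129, 130, 129, 128, 119, 72, 74, 71, 52, 34, 33, 36, 37, 37]
0 [321 234] [62, 60, 66, 132, 130, 130, 130, 130, 131, 128, 128, 129, 129, 114, 57, 57, 57, 56, 54, 55]
-70 [255 234] [68, 67, 71, 133, 131, 131, 131, 132, 132, 130, 122, 83, 83, 83, 72, 57, 56, 55, 56, 54]
the job is handed in; nothing more can be done
the job is handed in; nothing more can be done
```

The charger is loaded: all three packs lie in their bays with their studs in the sockets, and I handed the job in. The arm was clear of everything at about 37 s of the 72 s allowed.

- **Pack A:** it was the one back to front, in the left bay. I lifted it out, turned it end for end with the wrist and put it back. It seated against the end of the socket.
- **Pack C:** I picked up the loose pack and set it down again briefly beyond the hand motor to regrip it squarely. Then I put it in the middle bay.
- **Pack B:** I left it untouched in the right bay.

**Last checks:** in the last wrist picture all three necks meet the bar, and the labels line up to within about a pixel. A brightness check agreed at the labels' lower-end edge. At the upper-end edge the fingers partly hid the outer packs, so it proved nothing there. In the last top view, the things standing around look to be in their places; the burner was partly hidden by the arm.

**Less certain:**
- **Pack C's seating:** it pressed on the bay floor with up to 29 N while going in. Unlike pack A, it gave no clear stop at the bottom of the socket, so its seating rests on the pictures.
- **Pack C's position:** my two estimates of where it lay on the bench differed by about 4 mm. A closer look after gripping it settled that.

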